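# Hold open the scrap bin for the camera

## Robot

A 6-joint arm with a two-finger parallel gripper is mounted at the origin on a cart in front of the work surface, level with it; the furniture and walls round the work are solid. World frame = base frame: x ahead of the robot, y to its left, z up, the work surface at z = 0. Lengths are in m, angles in rad, forces in N, time in s.
With the tool pointing down it reaches from about 0.375 to 0.75 m from the base axis. Payload 9 kg.
Tool frame: the origin (TCP) lies on the centre line of the jaws, within the pads' length; the fingertips stand 22 mm ahead of it and the grasp point (between the pads) lies 3 mm ahead of it; z points along the fingers, y is the direction in which the jaws open and shut (so a half turn about z gives the same grasp; the last joint's range is limited). The gripper opens to 85 mm and grips with 20 to 120 N. Pads are 22 mm wide; open, the fingers measure 114 mm over their backs; the gripper's body (76 mm by 85 mm) begins 54 mm behind the grasp point. The pads swing forward as they close: fully open they stand 13 mm farther back than shut.
Start: joints at [-1.5, 0.104, 0.097, 1.564, 0, 1.353], TCP at [0.171, -0.575, 0.253] pointing down, gripper open.
Joint ranges: [-2.99, 2.99], [-0.84, 1.86], [-1.1, 1.16], [-1.84, 2.11], [-1.51, 1.56], [-3.14, 3.14]. Speed limits (rad/s): [2.22, 2.22, 2.57, 3.14, 3.14, 3.14].

## Interface

Orientations are given as a rotation vector (axis times angle).
In Python, from cell import env, optics, ticket gives the robot as it stands.
- The arm moves only by the shell command python3 -m inch 'ROWS' [FORCE]. ROWS is JSON, a list of rows, each a list of 3 entries, a list of its own where there are three numbers: the shift along the tool's x, y, z in cm, then the turn, a rotation vector about the tool's x, y, z in degrees, then the gripper command: -1 is fully open, 1 is shut, values between are in proportion. In form: [[[dx, dy, dz], [wx, wy, wz], fingers], ...]. A call has 1 to 20 rows; each row is the pose to reach, as a shift and turn from the pose commanded when the call began, along the tool's axes at that moment; what a row does not reach only later rows make up. A row lasts 1/12 s, in which the tool goes at most 41.7 mm and 7.16 degrees, less where a joint would pass 70% of its speed; a pose out of reach is approached as far as the arm can. A call with a gripper value outside its range is refused whole. The fingers move at their own pace and stop on an object; FORCE is the grip in N (left out, the last holds). Time passes only in rows, so rows that repeat a pose let the fingers close. It gives the time, the measured TCP pose, the force and the opening at its end, in the units of the state.
- env.state(): the state, without advancing time (a new reading comes with each control period).
- optics.camera(name): name is "scene" or "top"; returns a dict with "img" (400x640x3 uint8, red, green, blue), "z_map" (400x640 float32, m along the optical axis (not along the pixel's ray), 0 where there is no reading), "fov_y" (degrees; the focal length in pixels is half the picture's height over the tangent of half this angle, whatever the lens; pixels are square), "cx", "cy" (the principal point, pixels), "extrinsics" (4x4, takes a point from camera to world coordinates). Camera axes: x right, y up, looking along -z (the intrinsics and any distortion apply to the point x, -y, -z); pixel columns grow to the right and rows downward; lengths in m; the calibration is good to about 2 mm. A picture is of the moment at which its call begins.
- ticket.close_job(): hands the job in, once; it reports no verdict.
The state is a dict: "time_s": time; "joint_positions": joint angles; "joint_velocities": joint speeds; "effort": joint torques, N m; "tool_pos": TCP position; "tool_rot": TCP orientation; "contact_force": force on the tool from outside, world axes, zero at the start; "torque": the same for the moment, N m; "gripper_width": finger opening in m.
Only numpy, scipy, OpenCV 4.12 (cv2) and the standard library are available. Lean on these libraries where they do the work, as an engineer would, in place of code of your own. Each camera call takes 0.05 s, during which the arm holds its last target.

## Task

The overhead camera needs a look at how full the scrap-metal bin is: press the lever of the red-lidded bin all the way down so that its lid stands wide open, keep it there for about two seconds, then let go so that the lid shuts again. Use the lever, do not touch the lid itself, and leave the blue-lidded bin shut.

Things in the scene. Friction and masses are not known exactly. Their poses are not given: they have to be found in the camera images.
- scrap_pad (a point): centre of the top of the red press pad (32 x 44 mm) at the end of the red-lidded bin's lever, on the bin's side towards the robot. x points along the lever to the bin, y along the pad's width, z out of its top (tilted 0.15 rad at rest). 63 mm above the bench at rest; fully pressed 37 mm lower, same place in plan. Resists with 4 N at first, 7 N at the stop. Bin front 96 mm from here.
- scrap_lid (a joint): lid of the red-lidded bin, hinged on the rim farthest from the lever: 0 rad = shut, grows as it opens, 1.2 rad = wide open, lever at its stop (it turns 4 times as far as the lever); springs shut within 1 s of release. The bin: grey, 110 mm deep, 112 wide, 95 high with lid shut, fixed to the bench; nuts inside.
- wood_pad (a point): centre of the top of the blue press pad (32 x 44 mm) at the end of the blue-lidded bin's lever, on the bin's side towards the robot. x points along the lever to the bin, y along the pad's width, z out of its top (tilted 0.15 rad at rest). 63 mm above the bench at rest; fully pressed 37 mm lower, same place in plan. Resists with 4 N at first, 7 N at the stop. Bin front 96 mm from here.
- wood_lid (a joint): lid of the blue-lidded bin, hinged on the rim farthest from the lever: 0 rad = shut, grows as it opens, 1.2 rad = wide open, lever at its stop (it turns 4 times as far as the lever); springs shut within 1 s of release. The bin: grey, 110 mm deep, 112 wide, 95 high with lid shut, fixed to the bench; wood offcuts inside.

How it is judged:
By the outcome, as a careful person would: the job done as asked, in the order asked, and still so for the second after the job is handed in, with the robot touching nothing.
It also fails if it takes over 32 s, if anything falls off the work surface, if the arm or the gripper's body presses on something with over 40 N, if the wrist force passes 120 N, or if a joint passes its speed limit or range.

## Working session

There is one attempt and no reset: what is moved stays moved. The work goes in short steps, Python scripts to look and compute and a shell command to move; the robot and the scene stay as the last step left them, time stands still between calls to the robot, and variables do not carry over. Pictures are saved under pics/ and viewed, and the job is handed in when it is done.

```bash
mkdir -p pics; ls; python3 - <<'E'
from cell import env, optics
import cv2,pickle
s=env.state()
print(s)
for n in("scene","top"):
    c=optics.camera(n); pickle.dump(c,open(f"{n}.pkl","wb"))
    cv2.imwrite(f"pics/{n}1.png",c["img"][:,:,::-1]); print({k:v for k,v in c.items() if k not in("img","z_map")})
E
```

```text
pics
{'time_s': 0.0, 'joint_positions': array([-1.49969959e+00,  1.04693897e-01,  9.64598249e-02,  1.56389222e+00,
        2.26606729e-05,  1.35309003e+00]), 'joint_velocities': array([ 0.00132431, -0.00019344, -0.00159792, -0.00137156,  0.00059996,
       -0.00052109]), 'effort': array([ 1.80735988e-03, -5.56927085e+01,  5.03654158e+01,  1.67284539e-02,
       -1.55763646e-04,  9.20707606e-06]), 'tool_pos': array([ 0.17087278, -0.57483854,  0.25252027]), 'tool_rot': array([-3.10758465e+00, -4.51885165e-01, -1.88424734e-04]), 'contact_force': array([0.02487814, 0.29320822, 0.70962635]), 'torque': array([-0.0207734 , -0.01288221, -0.04916373]), 'gripper_width': 0.08536070993848494}
{'fov_y': 52.91934317193733, 'cx': 320.82535175808164, 'cy': 200.17172552689945, 'extrinsics': array([[-0.90001289,  0.27932637, -0.33459464,  0.28993392],
       [-0.43530563, -0.53722303,  0.72242676,  0.56732652],
       [ 0.0220409 ,  0.79584433,  0.6051    ,  0.62452442],
       [ 0.        ,  0.        ,  0.        ,  1.        ]])}
{'fov_y': 45.436648124716314, 'cx': 318.0805865273978, 'cy': 200.3663454194309, 'extrinsics': array([[-0.02275154,  0.99826108, -0.05437999,  0.5098472 ],
       [-0.99967435, -0.02208757,  0.01277987, -0.03841824],
       [ 0.01155652,  0.05465304,  0.99843853,  1.18817982],
       [ 0.        ,  0.        ,  0.        ,  1.        ]])}
```

View pics/scene1.png

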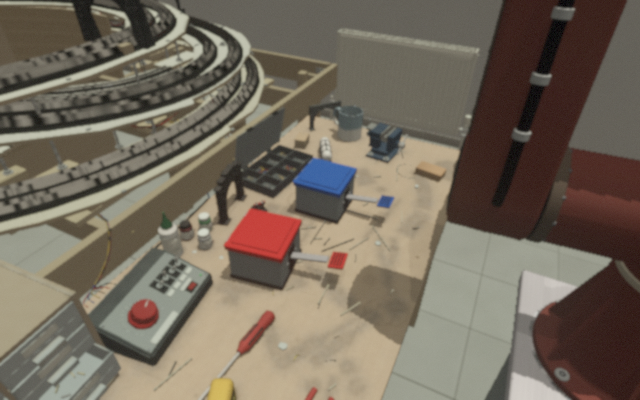

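View pics/top1.png

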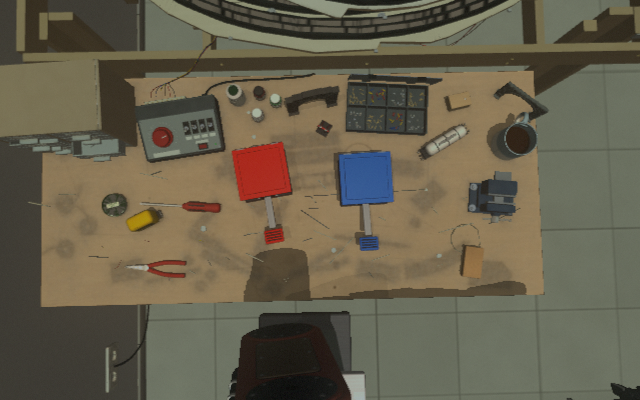

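Red pad is near (338,261) in the scene view and (274,235) in the top view. The blue pad is at (369,243) in the top view. Next I'll localise the red pad with the depth maps from both cameras.

```bash
cat > h.py <<'E'
import numpy as np,cv2,pickle
def load(n): return pickle.load(open(n+".pkl","rb"))
def world(c):
    h,w=c["z_map"].shape; f=h/2/np.tan(np.radians(c["fov_y"]/2)); z=c["z_map"]
    v,u=np.mgrid[:h,:w]
    P=np.stack([(u-c["cx"])/f*z,-(v-c["cy"])/f*z,-z],-1); E=c["extrinsics"]
    return P@E[:3,:3].T+E[:3,3]
E
python3 - <<'E'
from h import *
for n in("scene","top"):
    c=load(n);W=world(c);im=c["img"].astype(int)
    for nm,m in(("red",(im[...,0]>130)&(im[...,1]<80)&(im[...,2]<80)),("blue",(im[...,2]>110)&(im[...,0]<80))):
        k,l,st,ce=cv2.connectedComponentsWithStats(m.astype(np.uint8))
        for i in range(1,k):
            if st[i,4]>60:
                p=W[(l==i)&(c["z_map"]>0)]
                print(n,nm,st[i],ce[i].round(1),np.median(p,0).round(4),p.mean(0).round(4), np.percentile(p,3,0).round(3),np.percentile(p,97,0).round(3))
    for uv in ((300,270),(330,250)) if n=="top" else ((340,300),(300,300)): print(n,uv,W[uv[1],uv[0]].round(4))
c=load("top");cv2.imwrite("pics/crop.png",cv2.resize(c["img"][130:260,220:410,::-1],None,fx=4,fy=4))
c=load("scene");cv2.imwrite("pics/crop2.png",cv2.resize(c["img"][200:300,220:380,::-1],None,fx=5,fy=5))
E
```

```text
scene red [ 225  208   76   52 2394] [263.9 234.1] [0.6346 0.0842 0.0939] [0.6357 0.0819 0.0929] [0.582 0.022 0.09 ] [0.692 0.135 0.096]
scene red [329 253  17  16 190] [337.2 260.3] [0.4885 0.0552 0.0633] [0.4887 0.0551 0.0633] [0.476 0.037 0.061] [0.501 0.072 0.066]
scene red [131 301  26  18 301] [143.5 309.9] [0.7224 0.3138 0.074 ] [0.7234 0.3135 0.0742] [0.71  0.298 0.069] [0.738 0.327 0.08 ]
scene red [240 314  34  38 136] [257.7 330.3] [0.5592 0.228  0.0201] [0.5591 0.2316 0.0197] [0.553 0.194 0.016] [0.566 0.275 0.023]
scene blue [ 293  159   62   36 1356] [324.8 176. ] [ 0.6165 -0.1559  0.0941] [ 0.6172 -0.1579  0.0928] [ 0.563 -0.217  0.09 ] [ 0.675 -0.107  0.096]
scene blue [379 197  13  10  96] [385.  201.4] [ 0.4664 -0.1663  0.0637] [ 0.4664 -0.1668  0.0635] [ 0.455 -0.185  0.061] [ 0.477 -0.151  0.066]
scene (340, 300) [ 0.4635  0.0912 -0.0015]
scene (300, 300) [ 0.5325  0.1267 -0.0009]
top red [ 232  142   59   59 2615] [261.1 171. ] [0.6399 0.077  0.0941] [0.6401 0.0772 0.0934] [0.585 0.02  0.089] [0.696 0.135 0.099]
top red [264 229  20  15 138] [274.  236.1] [0.4896 0.0524 0.0627] [0.4896 0.0525 0.0624] [0.476 0.032 0.057] [0.506 0.074 0.068]
top blue [ 339  152   55   53 2551] [365.9 177.9] [ 0.6187 -0.1634  0.0942] [ 0.6189 -0.1636  0.0941] [ 0.565 -0.219  0.089] [ 0.674 -0.108  0.098]
top (300, 270) [ 0.4035 -0.0051  0.0022]
top (330, 250) [ 0.451  -0.0802  0.0039]
```

View pics/crop.png

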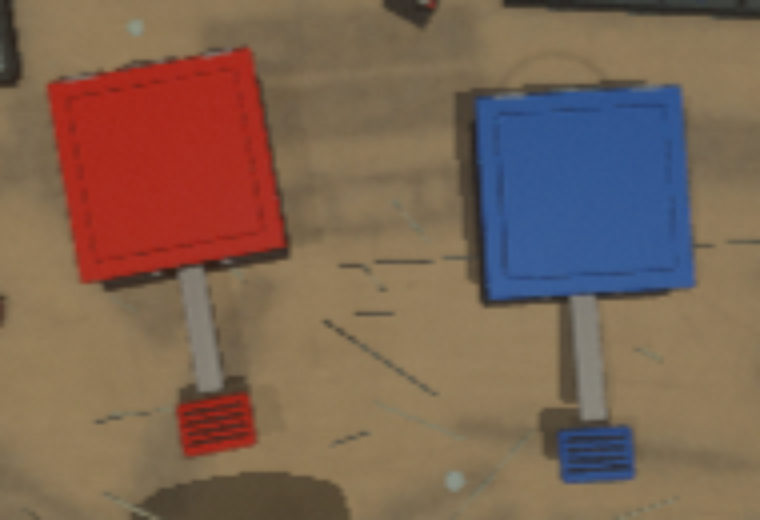

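View pics/crop2.png

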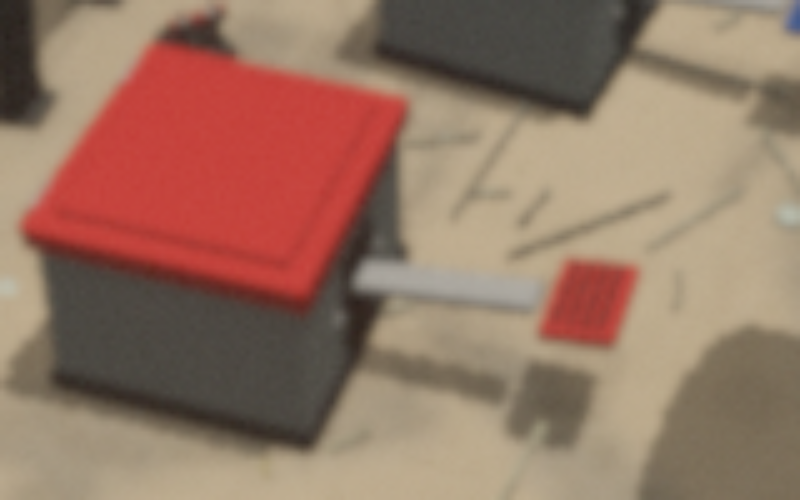

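```bash
python3 -m inch '[[[48.4,-51.1,0],[0,0,-120],1],[[48.4,-51.1,0],[0,0,-120],1],[[48.4,-51.1,0],[0,0,-120],1],[[48.4,-51.1,0],[0,0,-120],1],[[48.4,-51.1,0],[0,0,-120],1],[[48.4,-51.1,0],[0,0,-120],1],[[48.4,-51.1,0],[0,0,-120],1],[[48.4,-51.1,0],[0,0,-120],1],[[48.4,-51.1,0],[0,0,-120],1],[[48.4,-51.1,0],[0,0,-120],1],[[48.4,-51.1,0],[0,0,-120],1],[[48.4,-51.1,0],[0,0,-120],1],[[48.4,-51.1,0],[0,0,-120],1],[[48.4,-51.1,0],[0,0,-120],1],[[48.4,-51.1,0],[0,0,-120],1],[[48.4,-51.1,0],[0,0,-120],1],[[48.4,-51.1,0],[0,0,-120],1],[[48.4,-51.1,0],[0,0,-120],1],[[48.4,-51.1,0],[0,0,-120],1],[[48.4,-51.1,0],[0,0,-120],1]]' 40
python3 - <<'E'
from cell import env
import numpy as np
from scipy.spatial.transform import Rotation as R
s=env.state();r=R.from_rotvec(s['tool_rot']);M=r.as_matrix();print(s['time_s'],s['tool_pos'],s['joint_positions'],M.round(3))
y=0.163+np.pi
T=np.array([[np.cos(y),np.sin(y),0],[np.sin(y),-np.cos(y),0],[0,0,-1]])
print("shift cm to 0.489,.053,.15",M.T@(np.array([.489,.053,.15])-s['tool_pos'])*100,"turn",np.degrees((r.inv()*R.from_matrix(T)).as_rotvec()))
E
```

```text
time_s: 1.77
tool_pos: [0.489, 0.0524, 0.2529]
tool_rot: [-1.163, -2.917, 0.001]
contact_force: [0.6, -1.1, 0.0]
gripper_width: -0.0
1.7667 [0.48897512 0.05244029 0.25286971] [-1.59601285e-01 -2.25728100e-01 -2.21147320e-01  1.57635666e+00
 -4.12474601e-04  5.99054931e-01] [[-0.726  0.688 -0.001]
 [ 0.688  0.726 -0.   ]
 [ 0.001 -0.001 -1.   ]]
shift cm to 0.489,.053,.15 [ 0.0307703   0.05151937 10.28694813] turn [-3.22709426e-02 -5.42316940e-02 -5.28069947e+01]
```

```bash
python3 -m inch '[[[0,0,3],[0,0,-52.8],1],[[0,0,6],[0,0,-52.8],1],[[0,0,9],[0,0,-52.8],1],[[0,0,11],[0,0,-52.8],1],[[0,0,12.5],[0,0,-52.8],1],[[0,0.1,13.5],[0,0,-52.8],1],[[0,0.1,14],[0,0,-52.8],1],[[0,0.1,14],[0,0,-52.8],1],[[0,0.1,14],[0,0,-52.8],1],[[0,0.1,14],[0,0,-52.8],1]]'
python3 - <<'E'
from cell import env,optics
import cv2
from h import *
s=env.state();print(s['time_s'],s['tool_pos'],s['tool_rot'],s['contact_force'])
a=optics.camera("scene");b=optics.camera("top")
cv2.imwrite("pics/s2.png",cv2.resize(a["img"][130:310,200:440,::-1],None,fx=3.3,fy=3.3))
cv2.imwrite("pics/t2.png",cv2.resize(b["img"][130:280,200:400,::-1],None,fx=3.5,fy=3.5))
E
```

```text
time_s: 2.6
tool_pos: [0.4899, 0.052, 0.1135]
tool_rot: [-0.249, 3.131, -0.001]
contact_force: [0.1, -0.3, -0.2]
gripper_width: 0.0004
2.6 [0.48990855 0.05198382 0.11347944] [-2.48709182e-01  3.13142727e+00 -5.05230451e-04] [ 0.14696443 -0.2527777  -0.19491777]
```

View pics/s2.png

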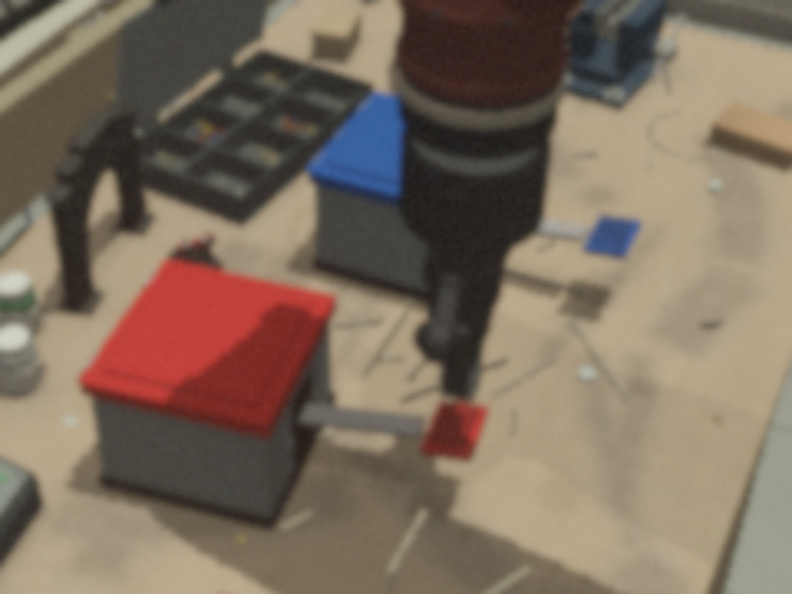

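View pics/t2.png

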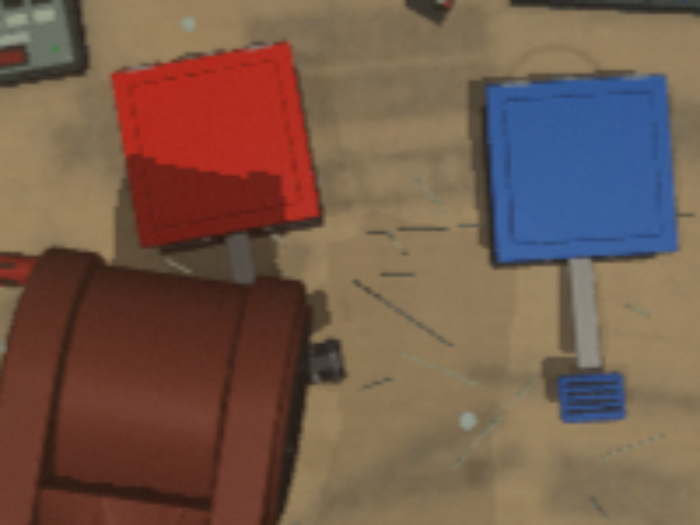

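The arm is over the red pad, with the fingertips at about crop (460,390) and the pad at (455,430). Both lids are shut. I'll press part way first.

```bash
python3 -m inch '[[[0,0,0.8],[0,0,0],1],[[0,0,1.6],[0,0,0],1],[[0,0,2.3],[0,0,0],1],[[0,0,2.8],[0,0,0],1],[[0,0,3.3],[0,0,0],1],[[0,0,3.8],[0,0,0],1],[[0,0,4.3],[0,0,0],1],[[0,0,4.8],[0,0,0],1],[[0,0,5.2],[0,0,0],1],[[0,0,5.4],[0,0,0],1],[[0,0,5.4],[0,0,0],1]]'
python3 - <<'E'
from cell import env,optics
import cv2
from h import *
s=env.state();print(s['time_s'],s['tool_pos'],s['contact_force'])
a=optics.camera("scene")
cv2.imwrite("pics/s3.png",cv2.resize(a["img"][130:310,200:440,::-1],None,fx=3.3,fy=3.3))
E
```

```text
time_s: 3.62
tool_pos: [0.4897, 0.0532, 0.0588]
tool_rot: [0.256, -3.13, 0.0]
contact_force: [-3.9, -0.7, 6.4]
gripper_width: -0.0002
3.6167 [0.48965467 0.05323609 0.05879358] [-3.88446549 -0.65968912  6.35510158]
```

View pics/s3.png

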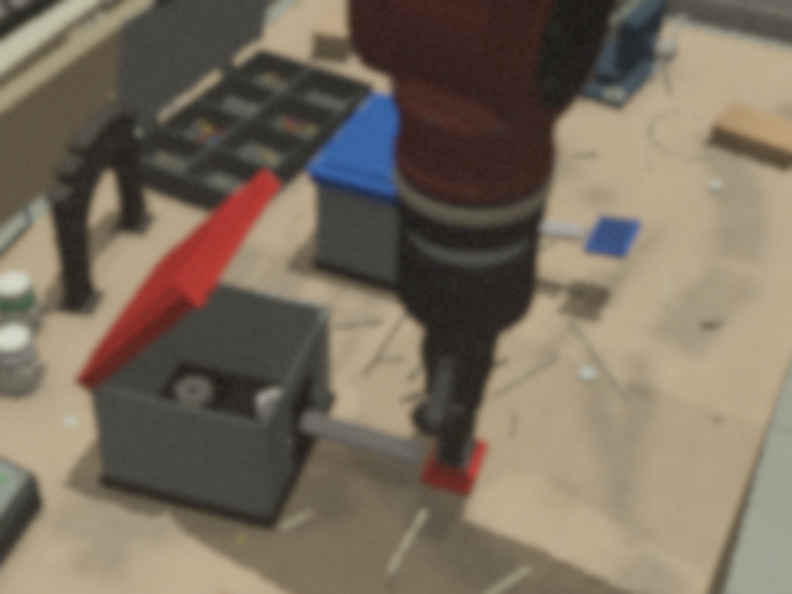

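The lid is well up, nuts are visible at crop (190,390), and the contact is clean. Continuing towards the stop.

```bash
python3 -m inch '[[[0,0,0.4],[0,0,0],1],[[0,0,0.8],[0,0,0],1],[[0,0,1.1],[0,0,0],1],[[0,0,1.3],[0,0,0],1],[[0,0,1.3],[0,0,0],1]]'
```

```text
time_s: 4.08
tool_pos: [0.4906, 0.0533, 0.0484]
tool_rot: [-0.256, 3.13, -0.001]
contact_force: [-10.5, -0.2, 22.6]
gripper_width: -0.0001
```

```bash
python3 -m inch '[[[0,0,0],[0,0,0],1],[[0,0,0],[0,0,0],1],[[0,0,0],[0,0,0],1],[[0,0,0],[0,0,0],1],[[0,0,0],[0,0,0],1],[[0,0,0],[0,0,0],1]]'
python3 - <<'E'
from cell import env,optics
import cv2
from h import *
a=optics.camera("scene");s=env.state();print(s['time_s'],s['tool_pos'],s['contact_force'])
cv2.imwrite("pics/s4.png",cv2.resize(a["img"][130:310,200:440,::-1],None,fx=3.3,fy=3.3))
W=world(a);im=a["img"].astype(int);m=(im[...,0]>110)&(im[...,1]<80)&(im[...,2]<80)&(a["z_map"]>0)
m[:160]=0;m[275:]=0;m[:,:215]=0;m[:,320:]=0
p=W[m];d=np.array([np.cos(.163),np.sin(.163)])
# fit plane of lid
q=p-np.median(p,0);u,sv,vt=np.linalg.svd(q,full_matrices=False);n=vt[2]
for _ in range(3):
    k=abs((p-np.median(p,0))@n)<.006;q=p[k]-p[k].mean(0);n=np.linalg.svd(q,full_matrices=False)[2][2]
print("lid normal",n,"angle",np.arccos(abs(n[2])),k.mean(),len(p))
E
```

```text
time_s: 4.58
tool_pos: [0.4906, 0.0533, 0.0484]
tool_rot: [-0.256, 3.13, -0.001]
contact_force: [-10.7, 1.2, 24.5]
gripper_width: 0.0001
4.6333 [0.49058793 0.05324362 0.04834272] [-10.99112555   1.27806375  24.64819765]
lid normal [-0.83451713 -0.15200938 -0.52959824] angle 1.0126694617441743 0.748792270531401 414
```

View pics/s4.png

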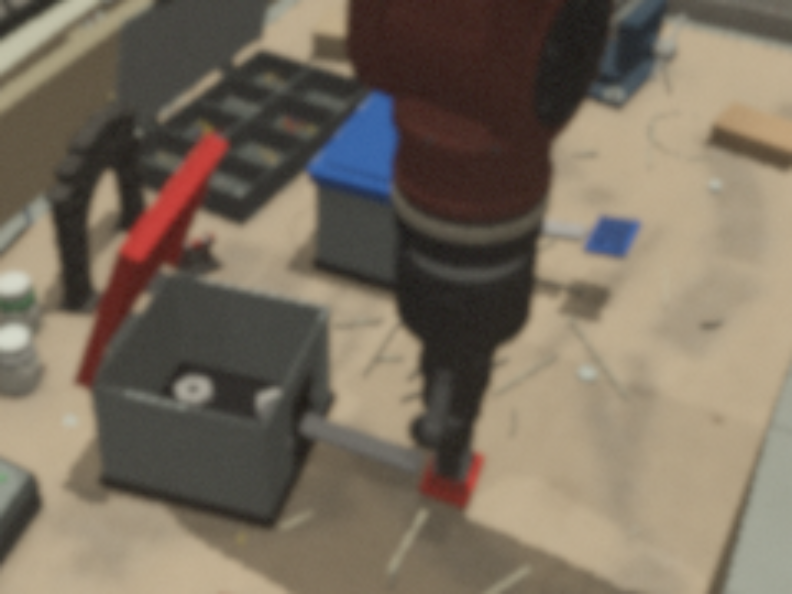

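```bash
python3 - <<'E'
from h import *
c=load("scene");E=c["extrinsics"];f=200/np.tan(np.radians(c["fov_y"]/2))
d=np.array([np.cos(.163),np.sin(.163),0]);n=np.array([-d[1],d[0],0])
P0=np.array([.640,.077,0])+n*.058
def pt(x,y):
    u,v=200+x/3.3,130+y/3.3
    r=E[:3,:3]@np.array([(u-c["cx"])/f,-(v-c["cy"])/f,-1]);o=E[:3,3]
    q=o+r*((P0-o)@n/(r@n));return (q-P0)@d,q[2]
for A,B in(((83,378),(127,252)),((98,384),(138,262))):
    a,b=pt(*A),pt(*B);print(a,b,np.arctan2(b[1]-a[1],a[0]-b[0]))
E
```

```text
(np.float64(0.053092659292789134), np.float64(0.09476076830583657)) (np.float64(0.014317894299893575), np.float64(0.1958708517541387)) 1.2046027137866397
(np.float64(0.04392405851932675), np.float64(0.09272199673258241)) (np.float64(0.008635973298577801), np.float64(0.19062836845569825)) 1.2248629199108179
```

The lid edge measures about 1.2 rad, so it's wide open with the lever at its stop. I'll hold for the rest of the two seconds, take a picture, then lift off.

```bash
python3 -m inch '[[[0,0,0],[0,0,0],1],[[0,0,0],[0,0,0],1],[[0,0,0],[0,0,0],1],[[0,0,0],[0,0,0],1],[[0,0,0],[0,0,0],1],[[0,0,0],[0,0,0],1],[[0,0,0],[0,0,0],1],[[0,0,0],[0,0,0],1],[[0,0,0],[0,0,0],1],[[0,0,0],[0,0,0],1],[[0,0,0],[0,0,0],1],[[0,0,0],[0,0,0],1],[[0,0,0],[0,0,0],1],[[0,0,0],[0,0,0],1],[[0,0,0],[0,0,0],1],[[0,0,0],[0,0,0],1],[[0,0,0],[0,0,0],1]]'
python3 - <<'E'
from cell import optics
import cv2
a=optics.camera("top");cv2.imwrite("pics/t5.png",a["img"][:,:,::-1])
E
python3 -m inch '[[[0,0,-0.8],[0,0,0],1],[[0,0,-2],[0,0,0],1],[[0,0,-3.5],[0,0,0],1],[[0,0,-5.5],[0,0,0],1],[[0,0,-8],[0,0,0],1],[[0,0,-11],[0,0,0],1],[[0,0,-14],[0,0,0],1],[[0,0,-16],[0,0,0],1],[[0,0,-17],[0,0,0],1],[[0,0,-17],[0,0,0],1],[[0,0,-17],[0,0,0],1],[[0,0,-17],[0,0,0],1],[[0,0,-17],[0,0,0],1],[[0,0,-17],[0,0,0],1],[[0,0,-17],[0,0,0],1],[[0,0,-17],[0,0,0],1],[[0,0,-17],[0,0,0],1],[[0,0,-17],[0,0,0],1]]'
python3 - <<'E'
from cell import env,optics
import cv2
a=optics.camera("scene");s=env.state();print(s['time_s'],s['tool_pos'],s['contact_force'])
cv2.imwrite("pics/s6.png",a["img"][:,:,::-1])
E
```

```text
time_s: 6.05
tool_pos: [0.4906, 0.0533, 0.0483]
tool_rot: [-0.256, 3.13, -0.001]
contact_force: [-9.5, 0.8, 24.8]
gripper_width: -0.0003
time_s: 7.6
tool_pos: [0.49, 0.0532, 0.2162]
tool_rot: [0.256, -3.131, 0.0]
contact_force: [0.7, -0.5, 0.0]
gripper_width: -0.0002
7.65 [0.49001435 0.05323438 0.21625632] [ 0.11157441 -0.60135413  0.04395932]
```

View pics/t5.png

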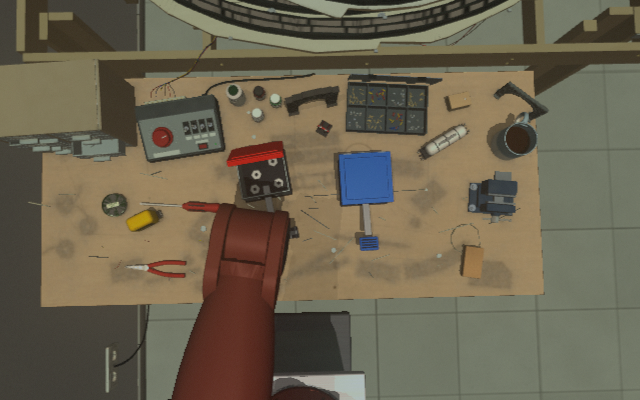

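View pics/s6.png

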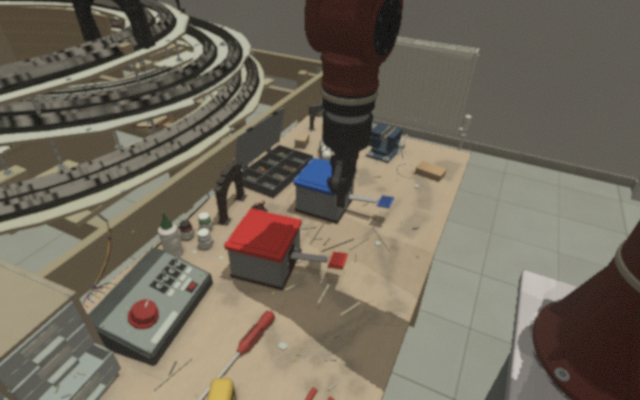

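The top view during the hold shows the open bin at (263,175), with nuts visible inside. After release, the red lid is shut at (264,234) and the blue lid is shut. The arm is clear.

```bash
python3 - <<'E'
from cell import ticket
print(ticket.close_job())
E
```

```text
the job is handed in; nothing more can be done
None
```

The red-lidded bin's lever was pressed to its stop with the closed fingertips, held for about two seconds, then released. The job was handed in at about 7.7 s on the robot's clock.

- **Press:** The lid measured about 1.2 rad open from its edge in the scene picture, and about 25 N on the lever showed it was at its stop. An automatic plane fit of the lid gave 1.01 rad. I discounted it because it mixed the lid's top and side faces, and the edge measurement and the force both said fully open.
- **Hold:** The lid stood wide open from about 4.0 to 6.1 s. The overhead picture taken near the end shows the nuts in the bin, unobstructed.
- **Release:** The last scene picture shows the red lid shut, the blue lid shut and the arm about 13 cm above the pad. The contact force was within noise of zero.

The arm touched only the lever pad, as far as the pictures and forces show.

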